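Push-to-open stamp case

TASK

Three wooden stamp cases stand on the dealer's table; open the wide one with the fingertips only. Press down on the dark dot at the front of its lid until the catch gives, take the finger away so that the lid springs ajar by itself, then push the ajar lid up and all the way back until it stays leaning back past upright. Press gently, do not pinch the lid between the fingers, and leave the two narrow cases shut and everything else where it is.

Things in the scene. Friction and masses are not known exactly. Their poses are not given: they have to be found in the camera images.
- wide_case: The wide wooden stamp case, fixed to the table; 160 mm deep (its x), 64 mm to the rim of the open box; with the shut lid its top is 78 mm above the table. Origin: centre of its underside; its front (press side) faces its own -x, towards the robot, the hinge is along its back (+x) edge. 180 mm wide (its y).
- wide_lid (a joint): lid angle of the wide case, rad: 0 shut, grows as the front edge swings up, 1.85 at the stop, leaning back; -0.036 pressed down. A touch catch holds it shut: pressed 3 to 4 mm down at the dark dot (about 4 N) it trips for good; as the finger leaves, a spring throws the lid up to about 0.85, no further. Above that the stiff hinge leaves the lid where it is put; under 3 N at the front edge moves it.
- wide_press (a point): middle of the dark wooden dot, 20 mm across, on the top face of the wide case's lid, 20 mm back from the front edge, right over the catch; 130 mm from the hinge line, 4 mm above the lid's mid-plane. Moves with the lid; its axes are the lid's (x from the front edge to the hinge, z out of the lid's top face)
- wide_edge (a point): middle of the front edge of the wide case's lid, half-way through its 8 mm thickness; 150 mm from the hinge line; moves with the lid (same axes as the dot's). The lid panel is 180 mm wide and runs from this edge to 6 mm beyond the hinge line. Catch pins hang 44 mm below it, 48 to 65 mm from this edge, near its middle
- wide_hinge (a point): point on the hinge line of the wide case, at the middle of its width, 74 mm above the table; fixed to the case, axes as the case; the hinge line runs along its y
- narrow_a_case: One of the two narrow wooden stamp cases, fixed to the table; 160 mm deep (its x), 64 mm to the rim of the open box; with the shut lid its top is 78 mm above the table. Origin: centre of its underside; its front (press side) faces its own -x, towards the robot, the hinge is along its back (+x) edge. 100 mm wide (its y); same lid and catch as the wide one; it is to stay shut.
- narrow_a_lid (a joint): lid angle of that narrow case, rad: 0 shut, grows as the front edge swings up, 1.85 at the stop, leaning back; -0.036 pressed down. Stays shut unless its own catch is pressed.
- narrow_b_case: One of the two narrow wooden stamp cases, fixed to the table; 160 mm deep (its x), 64 mm to the rim of the open box; with the shut lid its top is 78 mm above the table. Origin: centre of its underside; its front (press side) faces its own -x, towards the robot, the hinge is along its back (+x) edge. 100 mm wide (its y); same lid and catch as the wide one; it is to stay shut.
- narrow_b_lid (a joint): lid angle of that narrow case, rad: 0 shut, grows as the front edge swings up, 1.85 at the stop, leaning back; -0.036 pressed down. Stays shut unless its own catch is pressed.
- loupe_mid (a point): small black magnifying loupe, 38 mm across and 34 mm tall, standing on the lid of one narrow case; this point is its centre
- capsule_coin_mid (a point): coin in a clear round capsule, 42 mm across and 8 mm thick, lying on the lid of the other narrow case; this point is its centre
- cup_mid (a point): white paper cup, 72 mm across and 85 mm tall, on the table to the left of the cases; this point is its centre
- coin_box_mid (a point): blue square presentation box, 55 x 55 x 24 mm, on the table to the right of the cases; this point is its centre
- tweezers_mid (a point): flat steel stamp tweezers, 140 mm long, 10 mm wide, 6 mm thick, on the table behind the cases; this point is the middle of the handle
- jar_mid (a point): glass jar with a metal screw lid, 56 mm across and 70 mm tall, on the table behind the cases; this point is its centre
- stock_book_mid (a point): closed grey stock book, 110 x 150 x 22 mm, on the table behind the cases; this point is its centre

How it is judged:
By the outcome, as a careful person would: the job done as asked, in the order asked, and still so for the second after the job is handed in, with the robot touching nothing.
It also fails if it takes over 42 s, if anything falls off the work surface, if the arm or the gripper's body presses on something with over 40 N, if the wrist force passes 120 N, or if a joint passes its speed limit or range.

ROBOT

A 6-joint arm with a two-finger parallel gripper is mounted at the origin on the work surface. World frame = base frame: x ahead of the robot, y to its left, z up, the work surface at z = 0. Lengths are in m, angles in rad, forces in N, time in s.
With the tool pointing down it reaches from about 0.375 to 0.975 m from the base axis. Payload 3.8 kg.
Tool frame: the origin (TCP) lies midway between the tips of the shut fingers; the grasp point (between the pads) lies 19 mm behind it; x points along the fingers, z is the direction in which the jaws open and shut, and the axes are right-handed (so a half turn about x gives the same grasp; the last joint's range is limited). The gripper opens to 85 mm and grips with 20 to 120 N. Pads are 22 mm wide; open, the fingers measure 114 mm over their backs; the gripper's body (76 mm by 85 mm) begins 54 mm behind the grasp point. The pads swing forward as they close: fully open they stand 13 mm farther back than shut.
Start: joints at [1.064, 0.264, 1.604, -0, 1.274, -0.037], TCP at [0.306, 0.602, 0.231] pointing down, gripper open.
Joint ranges: [-2.63, 2.63], [-0.94, 2.18], [0.31, 2.57], [-1.31, 4.45], [0, 2.66], [-2.55, 2.55]. Speed limits (rad/s): [2.57, 2.57, 3.14, 3.14, 3.14, 3.14].

INTERFACE

Orientations are given as a rotation vector (axis times angle).
In Python, from workcell import * gives the robot as it stands. The module is installed in compiled form; this text tells all that it offers.
- The arm moves only by the tool carry_out, never from a script. Its arguments are lists of equal length, an entry for each row: "offset": the shift along the tool's x, y, z in cm, a list of three; "delta_rot": the turn, a rotation vector about the tool's x, y, z in degrees, a list of three. A call has exactly 5 rows; each row shifts and turns the commanded pose from where the row before left it, along the tool's axes as they then stand; what a row does not reach is not made up. A row lasts 1/12 s, in which the tool goes at most 41.7 mm and 7.16 degrees, less where a joint would pass 70% of its speed; a pose out of reach is approached as far as the arm can. A call is refused whole if a number of a shift passes 4.17 or a number of a turn 7.16, either way. A call with a gripper value outside its range is refused whole. "fingers" is the opening, from -1 (shut) to 1 (fully open), set as the call begins (left out, the last holds). The fingers move at their own pace and stop on an object; "newtons" is the grip in N (left out, the last holds). Time passes only in rows, so rows that do not move let the fingers close, or fill a call up. It gives the time, the measured TCP pose, the force and the opening at its end, in the units of the state.
- read_state(): the state, without advancing time (a new reading comes with each control period).
- read_camera(name): name is "scene" or "top"; returns (picture, depth): 420x560x3 uint8, red, green, blue; 420x560 float32, m along the optical axis (not along the pixel's ray), 0 where there is no reading.
- get_calibration(name): a dict with "fx", "fy", "cx", "cy" (pixels), "distortion" ([k1, k2, p1, p2, k3] as OpenCV has them; the pictures are not rectified), "R" (3x3) and "t" (3): a world point X has camera coordinates R X + t. Camera axes: x right, y down, z forward; pixel columns grow to the right and rows downward; lengths in m; the calibration is good to about 2 mm. A picture is of the moment at which its call begins. get_calibration takes no time and is no camera call.
- finish_job(): hands the job in, once; it reports no verdict.
The state is a dict: "time": time; "q": joint angles; "joint_vel": joint speeds; "joint_torque": joint torques, N m; "tool_pos": TCP position; "tcp_rot": TCP orientation; "wrist_force": force on the tool from outside, world axes, zero at the start; "torque": the same for the moment, N m; "width": opening from 0.0 (shut) to 1.0 (fully open).
Only numpy, scipy, OpenCV 4.12 (cv2) and the standard library are available. Lean on these libraries where they do the work, as an engineer would, in place of code of your own. Each camera call takes 0.05 s, during which the arm holds its last target. There are 200 camera calls.

## Working session

There is one attempt and no reset: what is moved stays moved. The work goes in short steps, Python scripts to look and compute and a tool call to move; the robot and the scene stay as the last step left them, time stands still between calls to the robot, and variables do not carry over. Pictures are saved under pics/ and viewed, about 8 in all and at most 12, crops included, and the job is handed in when it is done.

Besides the shell and the picture viewer there is one more tool, called after "Call:" by a JSON object that holds its "name" and its "arguments", one argument or row to a line. carry_out: Moves the arm, as the interface text tells. Its arguments: {"type":"object","properties":{"offset":{"type":"array"},"delta_rot":{"type":"array"},"fingers":{"type":"number"},"newtons":{"type":"number"}},"required":["offset","delta_rot"]}

```bash
mkdir -p pics
python3 - <<'E'
from workcell import *
import cv2,numpy as np
s=read_state();print({k:np.round(v,3) for k,v in s.items()})
for n in("scene","top"):
    p,d=read_camera(n);cv2.imwrite(f"pics/{n}0.png",p[:,:,::-1]);np.savez(f"{n}0.npz",p=p,d=d)
    c=get_calibration(n);print(n,{k:np.round(v,3).tolist() for k,v in c.items()})
E
```

```text
{'time': np.float64(0.0), 'q': array([ 1.064,  0.265,  1.605,  0.   ,  1.274, -0.037]), 'joint_vel': array([-0.   ,  0.002, -0.001,  0.001, -0.   ,  0.002]), 'joint_torque': array([-1.0000e-03, -5.1510e+01, -3.6732e+01, -0.0000e+00,  1.3000e-02,
       -0.0000e+00]), 'tool_pos': array([0.305, 0.601, 0.23 ]), 'tcp_rot': array([-0.858,  1.398,  0.856]), 'wrist_force': array([-0.376, -0.038, -0.2  ]), 'torque': array([-0.019, -0.041,  0.014]), 'width': np.float64(0.997)}
scene {'fx': 387.123, 'fy': 387.123, 'cx': 279.708, 'cy': 212.586, 'distortion': [0.029, 0.0, 0.0, 0.0, 0.0], 'R': [[0.356, 0.935, 0.011], [0.794, -0.296, -0.53], [-0.492, 0.197, -0.848]], 't': [-0.222, -0.413, 1.306]}
top {'fx': 538.774, 'fy': 538.774, 'cx': 271.856, 'cy': 215.626, 'distortion': [0.001, 0.0, 0.0, 0.0, 0.0], 'R': [[-0.036, -0.999, 0.002], [-0.975, 0.035, -0.221], [0.221, -0.01, -0.975]], 't': [0.018, 0.589, 1.332]}
```

View pics/top0.png

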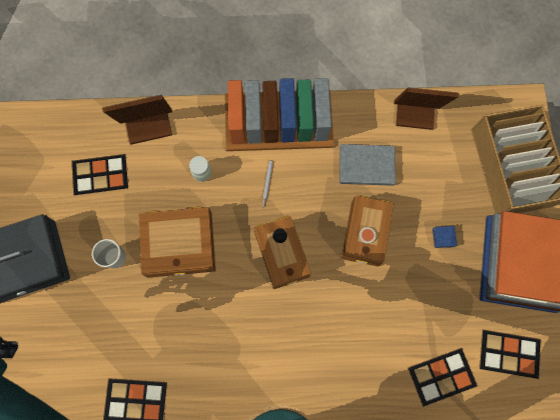

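View pics/scene0.png

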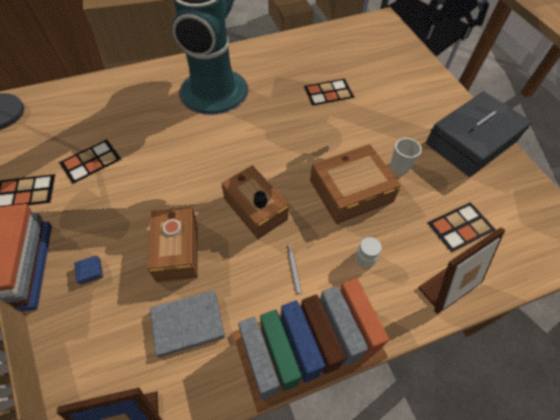

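The top view shows the wide case at about (176,240), with its dot at (176,262). In the scene view the dot is at (346,158). The cup is to its left, the narrow cases with loupe and coin are to its right, and the jar is behind.

```bash
cat > h.py <<'E'
import cv2,numpy as np
from workcell import *
def world(n,d):
    c=get_calibration(n);K=np.array([[c["fx"],0,c["cx"]],[0,c["fy"],c["cy"]],[0,0,1]])
    h,w=d.shape;uv=np.stack(np.meshgrid(np.arange(w),np.arange(h)),-1).reshape(-1,1,2).astype(float)
    r=cv2.undistortPoints(uv,K,np.array(c["distortion"])).reshape(h,w,2)
    P=np.dstack([r*d[...,None],d])
    return (P-np.array(c["t"]))@np.array(c["R"])   # R^T(P-t)
E
python3 - <<'E'
from h import *
for n,(u,v) in (("top",(176,262)),("scene",(346,158))):
    f=np.load(n+"0.npz");W=world(n,f["d"]);g=f["p"].astype(int).sum(2)
    b=np.zeros(g.shape,bool);b[v-7:v+8,u-7:u+8]=1
    print(n,"at",W[v,u].round(4)); print(g[v-6:v+7,u-9:u+10])
    m=np.isfinite(W[...,2])&(abs(W[...,2]-.078)<.006)&(np.hypot(*(W[...,:2]-W[v,u,:2]-[.05,0]).transpose(2,0,1))<.14)&(f["d"]>0)
    k,l,st,_=cv2.connectedComponentsWithStats(m.astype(np.uint8));m=l==l[v+(-10 if n=="top" else 10),u]
    P=W[m];r=cv2.minAreaRect((P[:,:2]*1000).astype(np.float32));print("lid z",np.median(P[:,2]),"rect mm",r,cv2.boxPoints(r).round().tolist())
    # dot: dark within lid
    mm=b&(g<np.percentile(g[b],25));print("dot",W[mm].mean(0).round(4), np.argwhere(mm).mean(0))
E
```

```text
top at [0.4747 0.2421 0.0834]
[[297 288 296 282 288 275 277 289 282 278 272 279 274 277 270 273 275 279
  264]
 [267 273 264 262 270 273 268 270 274 278 278 276 289 278 280 281 279 267
  272]
 [260 264 263 261 261 252 264 250 235 219 251 259 254 259 267 267 261 262
  252]
 [253 261 262 255 256 265 227 195 156 159 164 192 242 252 255 254 257 253
  265]
 [255 263 258 262 265 244 203 166 153 151 153 156 189 245 263 267 265 268
  270]
 [253 259 255 268 260 217 166 165 161 153 164 157 167 246 258 255 259 258
  255]
 [260 264 258 261 259 213 171 163 149 158 161 159 154 234 262 265 265 263
  259]
 [268 252 268 259 262 239 183 161 147 144 162 149 170 246 268 271 265 257
  255]
 [259 269 262 263 264 232 182 162 156 152 166 162 196 243 244 250 241 239
  240]
 [253 255 262 252 249 239 211 175 154 151 152 185 232 255 247 249 247 250
  251]
 [234 249 242 248 253 252 241 241 228 215 234 235 241 246 255 249 249 240
  242]
 [251 237 254 243 237 248 254 242 248 252 251 257 258 245 246 254 261 260
  255]
 [248 250 250 255 266 251 255 255 274 254 267 271 273 270 275 279 279 274
  271]]
lid z 0.07883300
[... 879 characters left out ...]
 163 209 249 253 257 256 257 264
  283]
 [253 258 252 254 253 218 193 181 187 179 200 244 249 255 274 266 276 298
  328]
 [249 251 257 249 251 244 226 221 219 227 244 256 282 277 294 316 337 347
  356]
 [250 254 263 251 258 254 251 263 267 265 284 299 308 329 334 351 361 366
  364]
 [251 254 254 264 267 276 277 280 291 299 318 336 349 352 355 360 364 375
  377]
 [268 261 265 273 275 286 306 321 328 338 342 350 364 363 365 375 381 390
  391]]
lid z 0.07839016790928306 rect mm ((537.1074829101562, 247.457763671875), (162.50445556640625, 182.21481323242188), 3.088376522064209) [[451.0, 334.0], [461.0, 152.0], [623.0, 161.0], [613.0, 343.0]]
dot [0.4752 0.2457 0.0786] [157.44642857 344.83928571]
```

```bash
cat >> h.py <<'E'
from scipy.spatial.transform import Rotation as Rot
def off(target,yaw_axis=None):
    s=read_state();R=Rot.from_rotvec(s["tcp_rot"])
    print("t %.2f"%s["time"],"pos",np.round(s["tool_pos"],4),"F",np.round(s["wrist_force"],2),"w %.2f"%s["width"])
    print("tool axes in world (cols)\n",R.as_matrix().round(3))
    print("shift cm in tool axes",(R.inv().apply(np.array(target)-s["tool_pos"])*100).round(2))
    return R
E
python3 - <<'E'
from h import *
R=off([.4755,.2445,.20])
a=np.deg2rad(3.1);c,s=np.cos(a),np.sin(a)
for sg in(1,-1):
    z=sg*np.array([-s,c,0]);x=np.array([0,0,-1.]);T=np.column_stack([x,np.cross(z,x),z])
    print("turn deg, tool axes",np.rad2deg((R.inv()*Rot.from_matrix(T)).as_rotvec()).round(2))
E
```

```text
t 0.10 pos [0.3053 0.6013 0.23  ] F [-0.25  0.67 -0.05] w 1.00
tool axes in world (cols)
 [[-0.001 -0.892  0.453]
 [-0.002  0.453  0.892]
 [-1.     0.    -0.002]]
shift cm in tool axes [  3.05 -31.33 -24.1 ]
turn deg, tool axes [-3.002e+01 -1.100e-01 -3.000e-02]
turn deg, tool axes [ 1.4998e+02 -5.0000e-02  1.5000e-01]
```

Call:
{"name": "carry_out", "arguments": {
  "offset": [
    [0,-3.1,-2.4],
    [0,-3.1,-2.4],
    [0,-3.1,-2.4],
    [0,-3.1,-2.4],
    [0,-3.1,-2.4]
  ],
  "delta_rot": [
    [0,0,0],
    [0,0,0],
    [0,0,0],
    [0,0,0],
    [0,0,0]
  ],
  "fingers": -1,
  "newtons": 20
}}

```text
time: 0.52
tool_pos: [0.3895, 0.4229, 0.2306]
tcp_rot: [-0.858, 1.396, 0.857]
wrist_force: [0.3, -0.0, 0.6]
width: 0.301
```

Call:
{"name": "carry_out", "arguments": {
  "offset": [
    [0,-3.1,-2.4],
    [0,-3.1,-2.4],
    [0,-3.1,-2.4],
    [0,-3.1,-2.4],
    [0,-3.1,-2.4]
  ],
  "delta_rot": [
    [0,0,0],
    [0,0,0],
    [0,0,0],
    [0,0,0],
    [0,0,0]
  ]
}}

```text
time: 0.93
tool_pos: [0.4734, 0.2456, 0.2309]
tcp_rot: [-0.857, 1.396, 0.857]
wrist_force: [1.3, 0.5, 0.9]
width: -0.0
```

Call:
{"name": "carry_out", "arguments": {
  "offset": [
    [0,0,0],
    [0,0,0],
    [0,0,0],
    [0,0,0],
    [0,0,0]
  ],
  "delta_rot": [
    [-6,0,0],
    [-6,0,0],
    [-6,0,0],
    [-6,0,0],
    [-6,0,0]
  ]
}}

```text
time: 1.35
tool_pos: [0.4731, 0.247, 0.2307]
tcp_rot: [-1.252, 1.182, 1.253]
wrist_force: [-0.4, -0.6, -0.7]
width: 0.0
```

Run:
```python
from h import *
off([.4755,.2445,.10])
```

```text
t 1.35 pos [0.4731 0.247  0.2307] F [-0.44 -0.56 -0.66] w 0.00
tool axes in world (cols)
 [[-0.001 -0.998 -0.058]
 [-0.    -0.058  0.998]
 [-1.     0.001 -0.   ]]
shift cm in tool axes [13.07 -0.24 -0.26]
```

Call:
{"name": "carry_out", "arguments": {
  "offset": [
    [2.6,-0.2,-0.3],
    [2.6,0,0],
    [2.6,0,0],
    [2.6,0,0],
    [2.0,0,0]
  ],
  "delta_rot": [
    [0,0,0],
    [0,0,0],
    [0,0,0],
    [0,0,0],
    [0,0,0]
  ]
}}

```text
time: 1.77
tool_pos: [0.4741, 0.2439, 0.1047]
tcp_rot: [-1.248, 1.186, 1.25]
wrist_force: [-0.7, 0.5, -0.1]
width: 0.001
```

Run:
```python
from h import *
p,d=read_camera("scene");q,_=read_camera("top")
f=lambda im,u,v:cv2.resize(im[v-60:v+60,u-80:u+80,::-1],(400,300))
cv2.imwrite("pics/near.png",np.hstack([f(p,346,158),f(q,176,250)]))
off([.4755,.2445,.078])
```

```text
t 1.87 pos [0.4717 0.2429 0.1027] F [-0.18 -0.83 -0.16] w 0.00
tool axes in world (cols)
 [[-0.009 -0.999 -0.054]
 [-0.004 -0.054  0.999]
 [-1.     0.009 -0.003]]
shift cm in tool axes [ 2.46 -0.41  0.15]
```

View pics/near.png

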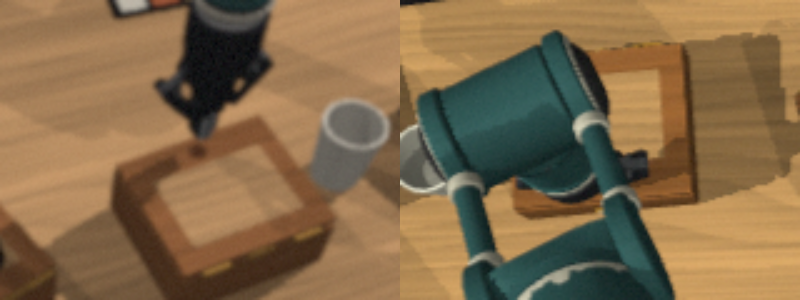

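The fingertip (crop pixel (205,130), left) is right above the dot at (200,150). I'll correct a few mm and go down gently.

Call:
{"name": "carry_out", "arguments": {
  "offset": [
    [0.6,-0.3,0.1],
    [0.6,0,0],
    [0.5,0,0],
    [0.3,0,0],
    [0,0,0]
  ],
  "delta_rot": [
    [0,0,0],
    [0,0,0],
    [0,0,0],
    [0,0,0],
    [0,0,0]
  ]
}}

```text
time: 2.28
tool_pos: [0.4785, 0.2458, 0.0873]
tcp_rot: [-1.249, 1.183, 1.249]
wrist_force: [0.2, -0.6, 0.2]
width: -0.004
```

Call:
{"name": "carry_out", "arguments": {
  "offset": [
    [0.1,0,0],
    [0.1,0,0],
    [0.1,0,0],
    [0.1,0,0],
    [0,0,0]
  ],
  "delta_rot": [
    [0,0,0],
    [0,0,0],
    [0,0,0],
    [0,0,0],
    [0,0,0]
  ]
}}

```text
time: 2.7
tool_pos: [0.4783, 0.2458, 0.0832]
tcp_rot: [-1.249, 1.183, 1.249]
wrist_force: [0.1, -0.0, -0.5]
width: -0.002
```

Call:
{"name": "carry_out", "arguments": {
  "offset": [
    [0,0.2,-0.1],
    [0.1,0,0],
    [0.2,0,0],
    [0.2,0,0],
    [0,0,0]
  ],
  "delta_rot": [
    [0,0,0],
    [0,0,0],
    [0,0,0],
    [0,0,0],
    [0,0,0]
  ]
}}

```text
time: 3.12
tool_pos: [0.4765, 0.2447, 0.0781]
tcp_rot: [-1.249, 1.183, 1.249]
wrist_force: [0.3, -0.3, 1.4]
width: 0.008
```

Call:
{"name": "carry_out", "arguments": {
  "offset": [
    [0.1,0,0],
    [0.1,0,0],
    [0,0,0],
    [0,0,0],
    [0,0,0]
  ],
  "delta_rot": [
    [0,0,0],
    [0,0,0],
    [0,0,0],
    [0,0,0],
    [0,0,0]
  ]
}}

```text
time: 3.53
tool_pos: [0.4765, 0.2447, 0.0764]
tcp_rot: [-1.249, 1.183, 1.249]
wrist_force: [-0.4, -0.2, 3.4]
width: -0.001
```

Call:
{"name": "carry_out", "arguments": {
  "offset": [
    [0.1,0,0],
    [0.1,0,0],
    [0,0,0],
    [0,0,0],
    [0,0,0]
  ],
  "delta_rot": [
    [0,0,0],
    [0,0,0],
    [0,0,0],
    [0,0,0],
    [0,0,0]
  ]
}}

```text
time: 3.95
tool_pos: [0.4765, 0.2447, 0.0742]
tcp_rot: [-1.249, 1.183, 1.249]
wrist_force: [-0.4, -0.5, 2.6]
width: -0.001
```

Call:
{"name": "carry_out", "arguments": {
  "offset": [
    [0.05,0,0],
    [0,0,0],
    [0,0,0],
    [0,0,0],
    [0,0,0]
  ],
  "delta_rot": [
    [0,0,0],
    [0,0,0],
    [0,0,0],
    [0,0,0],
    [0,0,0]
  ]
}}

```text
time: 4.37
tool_pos: [0.4765, 0.2447, 0.0738]
tcp_rot: [-1.249, 1.183, 1.249]
wrist_force: [-1.1, -0.6, 3.1]
width: -0.001
```

Call:
{"name": "carry_out", "arguments": {
  "offset": [
    [-4,0.5,0],
    [-4,1,0],
    [-4,1,0],
    [-3,1,0],
    [0,0,0]
  ],
  "delta_rot": [
    [0,0,0],
    [0,0,0],
    [0,0,0],
    [0,0,0],
    [0,0,0]
  ]
}}

```text
time: 4.78
tool_pos: [0.4443, 0.2447, 0.2315]
tcp_rot: [-1.25, 1.171, 1.243]
wrist_force: [1.2, -0.4, 0.4]
width: -0.002
```

Run:
```python
from h import *
for i in range(3): p,d=read_camera("scene")
cv2.imwrite("pics/ajar.png",cv2.resize(p[60:300,180:500,::-1],(800,600)))
W=world("scene",d); a=np.deg2rad(3.1)
L=(W-[.605,.2515,.074])@np.array([[np.cos(a),-np.sin(a),0],[np.sin(a),np.cos(a),0],[0,0,1]])
m=(d>0)&(abs(L[...,1])<.085)&(L[...,0]>-.16)&(L[...,0]<.01)&(L[...,2]>.01)
P=L[m]
for y0 in(-.07,-.04,0,.04,.07):
    Q=P[abs(P[:,1]-y0)<.015]; print(y0,len(Q),"angle",np.median(np.arctan2(Q[:,2],-Q[:,0])).round(3),"top",Q[:,2].max().round(3))
off([.44,.19,.165])
```

```text
-0.07 665 angle 0.914 top 0.246
-0.04 1666 angle 1.094 top 0.434
0 1917 angle 1.125 top 0.434
0.04 824 angle 0.939 top 0.416
0.07 598 angle 0.914 top 0.247
t 4.93 pos [0.4415 0.2427 0.2235] F [ 0.26 -0.41  0.06] w -0.00
tool axes in world (cols)
 [[ 0.    -0.999 -0.054]
 [ 0.    -0.054  0.999]
 [-1.    -0.     0.   ]]
shift cm in tool axes [ 5.85  0.43 -5.26]
```

View pics/ajar.png

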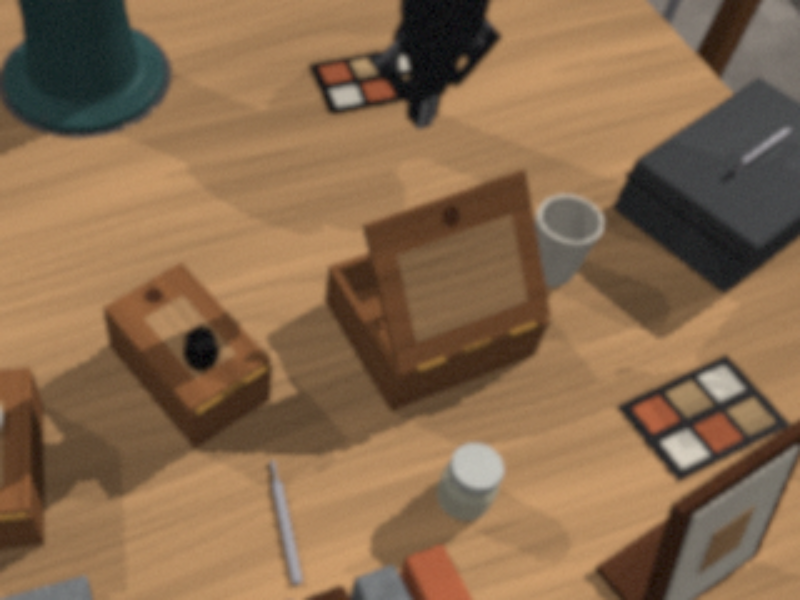

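The lid (crop about (450,280)) is ajar at about 0.87 rad, and the narrow cases and loose things look undisturbed. Next I'll go in front of the lid, off-centre to avoid the pins, with the tip below the edge.

Call:
{"name": "carry_out", "arguments": {
  "offset": [
    [0,0.4,-2.5],
    [0,0,-2.5],
    [2,0,0],
    [2,0,0],
    [1.6,0,0]
  ],
  "delta_rot": [
    [0,0,0],
    [0,0,0],
    [0,0,0],
    [0,0,0],
    [0,0,0]
  ]
}}

```text
time: 5.35
tool_pos: [0.4387, 0.1913, 0.164]
tcp_rot: [-1.247, 1.188, 1.25]
wrist_force: [-0.7, -0.1, 0.3]
width: -0.0
```

Call:
{"name": "carry_out", "arguments": {
  "offset": [
    [0,-1,0],
    [0,-1,0],
    [0,-1,0],
    [0,-1,0],
    [0,-1,0]
  ],
  "delta_rot": [
    [0,0,0],
    [0,0,0],
    [0,0,0],
    [0,0,0],
    [0,0,0]
  ]
}}

```text
time: 5.77
tool_pos: [0.4925, 0.1958, 0.1688]
tcp_rot: [-1.249, 1.181, 1.247]
wrist_force: [-0.5, -0.5, 0.1]
width: 0.003
```

Call:
{"name": "carry_out", "arguments": {
  "offset": [
    [0,-0.8,0],
    [0,-0.8,0],
    [0,-0.8,0],
    [0,-0.8,0],
    [0,-0.8,0]
  ],
  "delta_rot": [
    [0,0,0],
    [0,0,0],
    [0,0,0],
    [0,0,0],
    [0,0,0]
  ]
}}

```text
time: 6.18
tool_pos: [0.5306, 0.1975, 0.1686]
tcp_rot: [-1.249, 1.184, 1.249]
wrist_force: [-16.8, -3.4, 29.9]
width: 0.001
```

Force is unexpectedly high (30 N up), so I'll back off slightly and look.

Call:
{"name": "carry_out", "arguments": {
  "offset": [
    [0,0.8,0],
    [0,0.6,0],
    [0,0,0],
    [0,0,0],
    [0,0,0]
  ],
  "delta_rot": [
    [0,0,0],
    [0,0,0],
    [0,0,0],
    [0,0,0],
    [0,0,0]
  ]
}}

```text
time: 6.6
tool_pos: [0.5162, 0.1967, 0.1675]
tcp_rot: [-1.249, 1.183, 1.249]
wrist_force: [0.4, -0.7, -0.1]
width: -0.002
```

Run:
```python
from h import *
p,d=read_camera("scene")
cv2.imwrite("pics/push.png",cv2.resize(p[60:240,240:480,::-1],(800,600)))
W=world("scene",d); a=np.deg2rad(3.1)
L=(W-[.605,.2515,.074])@np.array([[np.cos(a),-np.sin(a),0],[np.sin(a),np.cos(a),0],[0,0,1]])
m=(d>0)&(L[...,0]>-.16)&(L[...,0]<.06)&(L[...,2]>.01)&(L[...,2]<.16)
P=L[m]
for y0 in(-.08,0.04,.08):
    Q=P[abs(P[:,1]-y0)<.008]; print(y0,len(Q),"angle",np.median(np.arctan2(Q[:,2],-Q[:,0])).round(3),"top",Q[:,2].max().round(3),"xmin",Q[:,0].min())
off([.44,.19,.165])
```

```text
-0.08 359 angle 1.189 top 0.158 xmin -0.10148262892683506
0.04 300 angle 1.194 top 0.139 xmin -0.06284485047450125
0.08 284 angle 1.199 top 0.139 xmin -0.06392229501130058
t 6.65 pos [0.5162 0.1968 0.1676] F [-0.01  1.11  0.51] w 0.00
tool axes in world (cols)
 [[ 0.    -0.999 -0.054]
 [-0.    -0.054  0.999]
 [-1.    -0.    -0.   ]]
shift cm in tool axes [ 0.26  7.65 -0.26]
```

View pics/push.png

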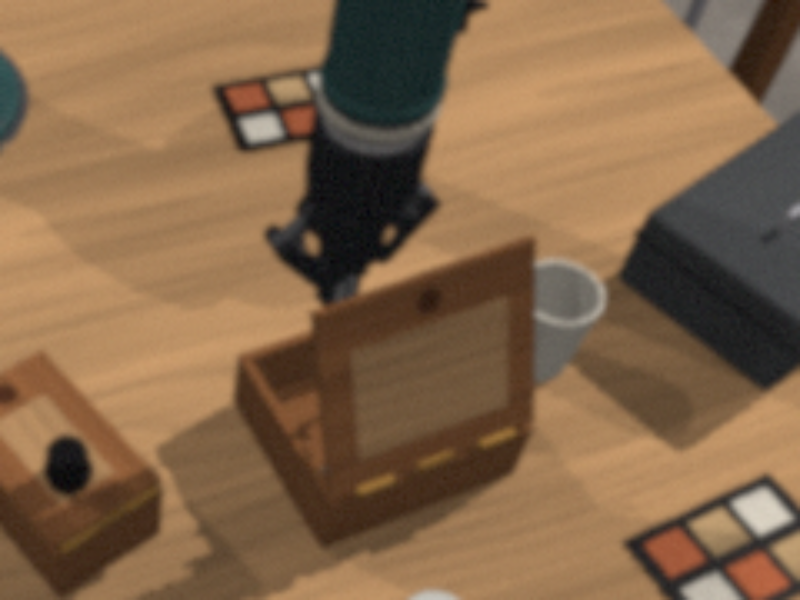

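The lid stands at about 1.17 rad. Its edge had ridden up to a ledge on the finger, about 43 mm above the tip. I'll raise the tip by 3 cm and then keep pushing.

Call:
{"name": "carry_out", "arguments": {
  "offset": [
    [-1.5,0,0],
    [-1.5,0,0],
    [0,-0.6,0],
    [0,-0.6,0],
    [0,-0.6,0]
  ],
  "delta_rot": [
    [0,0,0],
    [0,0,0],
    [0,0,0],
    [0,0,0],
    [0,0,0]
  ]
}}

```text
time: 7.07
tool_pos: [0.5343, 0.1977, 0.1973]
tcp_rot: [-1.248, 1.184, 1.249]
wrist_force: [-2.4, -0.7, 1.5]
width: -0.001
```

Call:
{"name": "carry_out", "arguments": {
  "offset": [
    [0,-0.6,0],
    [0,-0.6,0],
    [0,-0.6,0],
    [0,-0.6,0],
    [0,-0.6,0]
  ],
  "delta_rot": [
    [0,0,0],
    [0,0,0],
    [0,0,0],
    [0,0,0],
    [0,0,0]
  ]
}}

```text
time: 7.48
tool_pos: [0.5646, 0.1993, 0.1973]
tcp_rot: [-1.249, 1.184, 1.249]
wrist_force: [-1.8, 0.5, 0.8]
width: 0.0
```

Call:
{"name": "carry_out", "arguments": {
  "offset": [
    [0,-0.6,0],
    [0,-0.6,0],
    [0,-0.6,0],
    [0,-0.6,0],
    [0,-0.6,0]
  ],
  "delta_rot": [
    [0,0,0],
    [0,0,0],
    [0,0,0],
    [0,0,0],
    [0,0,0]
  ]
}}

```text
time: 7.9
tool_pos: [0.5947, 0.201, 0.1978]
tcp_rot: [-1.249, 1.183, 1.249]
wrist_force: [-1.1, 0.5, 1.3]
width: -0.001
```

Call:
{"name": "carry_out", "arguments": {
  "offset": [
    [0,-0.6,0],
    [0,-0.6,0],
    [0,-0.6,0],
    [0,-0.3,0],
    [0,0,0]
  ],
  "delta_rot": [
    [0,0,0],
    [0,0,0],
    [0,0,0],
    [0,0,0],
    [0,0,0]
  ]
}}

```text
time: 8.32
tool_pos: [0.6158, 0.202, 0.1975]
tcp_rot: [-1.249, 1.183, 1.248]
wrist_force: [1.0, 0.0, -0.7]
width: -0.003
```

Call:
{"name": "carry_out", "arguments": {
  "offset": [
    [0,2,0],
    [0,3,0],
    [0,4,0],
    [0,4,0],
    [-3,1,0]
  ],
  "delta_rot": [
    [0,0,0],
    [0,0,0],
    [0,0,0],
    [0,0,0],
    [0,0,0]
  ]
}}

```text
time: 8.73
tool_pos: [0.46, 0.1903, 0.215]
tcp_rot: [-1.243, 1.209, 1.265]
wrist_force: [-2.4, 0.1, -3.0]
width: -0.001
```

Run:
```python
from h import *
p,d=read_camera("scene");t,_=read_camera("top")
cv2.imwrite("pics/end.png",np.vstack([cv2.resize(x,(400,300)) for x in (p[:,:,::-1],t[:,:,::-1])]))
W=world("scene",d); a=np.deg2rad(3.1)
L=(W-[.605,.2515,.074])@np.array([[np.cos(a),-np.sin(a),0],[np.sin(a),np.cos(a),0],[0,0,1]])
m=(d>0)&(L[...,0]>-.1)&(L[...,0]<.1)&(L[...,2]>.03)&(L[...,2]<.16)
P=L[m]
for y0 in(-.08,0.04,.08):
    Q=P[abs(P[:,1]-y0)<.008];k=np.polyfit(Q[:,2],Q[:,0],1);print(y0,len(Q),"angle",(np.pi/2+np.arctan(k[0])).round(3),"top",Q[:,2].max().round(3))
off([.44,.19,.165])
```

```text
-0.08 132 angle 1.719 top 0.149
0.04 120 angle 1.724 top 0.15
0.08 126 angle 1.811 top 0.15
t 8.83 pos [0.473  0.1945 0.2293] F [1.36 0.11 0.36] w -0.00
tool axes in world (cols)
 [[ 0.002 -0.998 -0.055]
 [ 0.001 -0.055  0.998]
 [-1.    -0.002  0.001]]
shift cm in tool axes [ 6.42  3.33 -0.27]
```

View pics/end.png

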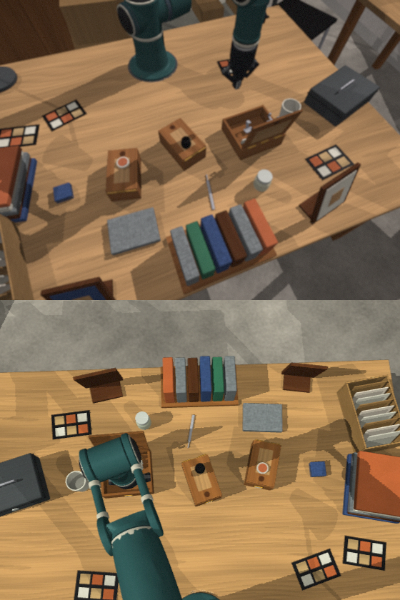

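The lid (scene half, about (265,130)) leans back past upright at about 1.73–1.8 rad, and everything else is in place. "All the way back" suggests one more gentle nudge towards the stop at 1.85.

Call:
{"name": "carry_out", "arguments": {
  "offset": [
    [3.2,-1,0],
    [0,-3,0],
    [0,-3,0],
    [0,-3,0],
    [0,-2.5,0]
  ],
  "delta_rot": [
    [0,0,0],
    [0,0,0],
    [0,0,0],
    [0,0,0],
    [0,0,0]
  ]
}}

```text
time: 9.25
tool_pos: [0.6032, 0.2014, 0.1957]
tcp_rot: [-1.25, 1.181, 1.247]
wrist_force: [0.7, 0.5, -0.8]
width: -0.0
```

Call:
{"name": "carry_out", "arguments": {
  "offset": [
    [0,-1,0],
    [0,-0.5,0],
    [0,-0.5,0],
    [0,-0.3,0],
    [0,0,0]
  ],
  "delta_rot": [
    [0,0,0],
    [0,0,0],
    [0,0,0],
    [0,0,0],
    [0,0,0]
  ]
}}

```text
time: 9.67
tool_pos: [0.6227, 0.2025, 0.1956]
tcp_rot: [-1.249, 1.183, 1.249]
wrist_force: [-0.4, -0.9, -0.5]
width: 0.001
```

Call:
{"name": "carry_out", "arguments": {
  "offset": [
    [0,-0.2,0],
    [0,-0.2,0],
    [0,0,0],
    [0,0,0],
    [0,0,0]
  ],
  "delta_rot": [
    [0,0,0],
    [0,0,0],
    [0,0,0],
    [0,0,0],
    [0,0,0]
  ]
}}

```text
time: 10.08
tool_pos: [0.6267, 0.2028, 0.196]
tcp_rot: [-1.249, 1.183, 1.249]
wrist_force: [-0.9, -0.4, -0.6]
width: -0.002
```

Call:
{"name": "carry_out", "arguments": {
  "offset": [
    [0,2,0],
    [0,3,0],
    [0,4,0],
    [0,4,0],
    [-3,1,0]
  ],
  "delta_rot": [
    [0,0,0],
    [0,0,0],
    [0,0,0],
    [0,0,0],
    [0,0,0]
  ]
}}

```text
time: 10.5
tool_pos: [0.4719, 0.1911, 0.2131]
tcp_rot: [-1.242, 1.209, 1.266]
wrist_force: [-3.1, -1.7, -3.9]
width: -0.007
```

Call:
{"name": "carry_out", "arguments": {
  "offset": [
    [-3,1,0],
    [-2,1,0],
    [0,0,0],
    [0,0,0],
    [0,0,0]
  ],
  "delta_rot": [
    [0,0,0],
    [0,0,0],
    [0,0,0],
    [0,0,0],
    [0,0,0]
  ]
}}

```text
time: 10.92
tool_pos: [0.4673, 0.1941, 0.2756]
tcp_rot: [-1.249, 1.183, 1.248]
wrist_force: [0.0, -0.5, -1.1]
width: 0.003
```

Run:
```python
from h import *
for i in range(3): p,d=read_camera("scene")
cv2.imwrite("pics/end2.png",p[:,:,::-1])
W=world("scene",d); a=np.deg2rad(3.1)
L=(W-[.605,.2515,.074])@np.array([[np.cos(a),-np.sin(a),0],[np.sin(a),np.cos(a),0],[0,0,1]])
m=(d>0)&(L[...,0]>-.1)&(L[...,0]<.1)&(L[...,2]>.03)&(L[...,2]<.16)
P=L[m]
for y0 in(-.08,0.04,.08):
    Q=P[abs(P[:,1]-y0)<.008];k=np.polyfit(Q[:,2],Q[:,0],1);print(y0,len(Q),"angle",(np.pi/2+np.arctan(k[0])).round(3),"top",Q[:,2].max().round(3))
off([.44,.19,.165])
```

```text
-0.08 104 angle 1.798 top 0.147
0.04 92 angle 1.804 top 0.147
0.08 111 angle 2.035 top 0.147
t 11.07 pos [0.4668 0.1938 0.2742] F [-0.28 -0.23  0.22] w 0.00
tool axes in world (cols)
 [[-0.002 -0.999 -0.054]
 [-0.001 -0.054  0.999]
 [-1.     0.003 -0.001]]
shift cm in tool axes [10.92  2.67 -0.23]
```

View pics/end2.png

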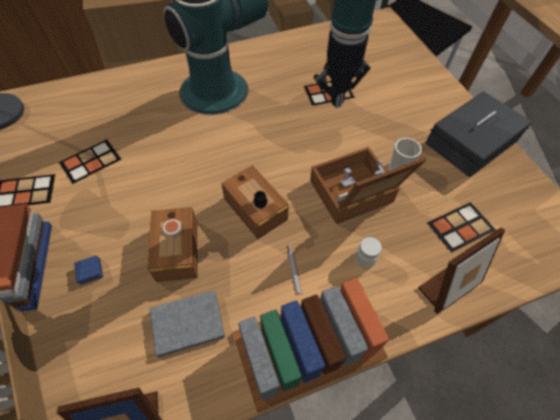

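The wide lid (about (385,178)) now leans back at about 1.80 rad. The gripper is clear at (335,100), the narrow cases are shut and all objects are in place.

```bash
python3 -c "
from workcell import *
print(finish_job())"
```

```text
the job is handed in; nothing more can be done
None
```

The wide case is open, with its lid leaning back past upright at about 1.80 rad (the stop is at 1.85). I handed the job in at about 11 s of the 42 s allowed.

- **Press:** I pushed the dot down about 4 mm with shut fingertips, at about 3.5 N, until the catch gave. When I took the finger away, the lid sprang ajar to about 0.87 rad by itself.
- **Push back:** I pushed the lid back from its front edge with the shut fingertips, off-centre to miss the catch pins. Nothing was pinched.
- **Last checks:** The last picture shows the gripper clear of everything, both narrow cases shut with loupe and coin on them, and the other objects where they were. Two strips of the depth image agree on 1.80 rad. The third, near the cup side, read 2.04, which is past the stop, so I took it as a stray reading.
- **Not so gentle:** During the first push the lid's edge caught under a ledge on the finger and the wrist force reached about 34 N for a moment. I backed off, raised the tip 3 cm and finished with about 3 N or less. I saw no damage or shift, but that moment was not as gentle as asked, and it may have been close to the 40 N limit if the ledge is part of the gripper's body.

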